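Pull the filter cassette of the bench dust extractor

TASK

The filter of the small grey bench dust extractor is due for cleaning: swing the cover flap on its top, which has a finger tab, fully up so that it stands open by itself, then draw the filter cassette hidden under it straight up out of its slot (it has a grip on its top). Finish while holding the cassette upright and still over the opening of the long plastic tub beside the machine, lengthwise along the tub and wholly above it, its lower edge about two centimetres above the rim and not touching the tub, ready to be tapped out; do not let go of it. Leave the flap open, and do not push the tub or the castings, cup and brush around the work out of place.

Things in the scene. Friction and masses are not known exactly. Their poses are not given: they have to be found in the camera images.
- extractor: grey bench dust extractor, a box fixed to the table, 150 (x) x 200 (y) x 123 mm high; origin: centre of underside; -x: its front with louvres, towards the robot. Under the flap an open well: x -69 to 34, y -94 to 94 mm, floor z = 82, walls up to z = 118 mm; the cassette's slot runs straight down from its floor at x = -38, y = 0, guided with 2 mm play
- flap (a joint): angle of the cover flap: 0 shut, 1.57 upright, 1.9 at the stop, leaning back. Hinge along the extractor's y; its friction (0.16 N m) holds the 0.14 kg flap at any angle. The flap is a sheet 5 mm thick, 198 wide (y), reaching 111 mm forward from the hinge line
- flap_hinge (a point): middle of the hinge line, level with the flap's upper face: in the extractor's frame x = 34, y = 0, z = 123 mm
- flap_tab (a point): point in the finger tab on the middle of the flap's front edge, 134 mm from the hinge line, 4 mm below the upper face. Tab: 30 wide (y), 8 thick, sticking out 32 mm past the flap's edge (this point 23 mm) and past the front wall: pinch it across its width, fingers down; it pivots between the pads as the flap swings. Flap axes: -x towards the tab, z out of its upper face
- cassette: filter cassette, 0.2 kg: white plastic frame with pleated paper, 20 thick (x) x 140 long (y) x 74 mm high (z), with a solid grip on the middle of its top edge; origin: middle of its lower edge. At the start it stands in the extractor's slot (axes as the extractor's, origin 12 mm above the table), hidden by the flap. Both faces are alike
- cassette_grip (a point): centre of the cassette's grip, 88 mm above its lower edge: an upright tongue 10 thick (x) x 44 wide (y), from z = 74 to 100 mm of the cassette
- tub: long open tub of milky white plastic, 0.15 kg, loose on the table: 204 long (its x) x 112 wide (y) x 99 mm high (rim); walls about 13 mm thick; origin: centre of its underside, z up. It stands beside the extractor, on its left or its right
- rabbit: bystander: plaster rabbit 51x52x77 mm on the round banding wheel at the left
- frog: bystander: plaster frog 76x69x38 mm, back left
- owl: bystander: plaster owl 46x55x60 mm, at the back
- cup: bystander: round mixing cup, 89 mm across, 62 mm high, at the back
- brush: bystander: flat brush 198 mm long, 13 mm thick, lying at the table's front edge
- star: bystander: flat plaster star 52x50x13 mm, front left
- shell: bystander: plaster shell 43x67x21 mm, lying in front of the tub
- heart: bystander: flat plaster heart 69x66x15 mm, front left

How it is judged:
By the outcome, as a careful person would: the job done as asked, in the order asked, and still so for the second after the job is handed in, while the arm keeps its last pose, push and grip.
It also fails if it takes over 54 s, if anything falls off the work surface, if the arm or the gripper's body presses on something with over 40 N, if the wrist force passes 120 N, or if a joint passes its speed limit or range.

ROBOT

A 7-joint arm with a two-finger parallel gripper is mounted at the origin on a cart in front of the work surface, level with it; the furniture and walls round the work are solid. World frame = base frame: x ahead of the robot, y to its left, z up, the work surface at z = 0. Lengths are in m, angles in degrees, forces in N, time in s.
With the tool pointing down it reaches from about 0.4 to 0.85 m from the base axis. Payload 10.4 kg.
Tool frame: the origin (TCP) lies midway between the tips of the shut fingers; the grasp point (between the pads) lies 19 mm behind it (grasp_offset is the distance from the TCP to the grasp point, in m); z points along the fingers, y is the line along which they close (so a half turn about z gives the same grasp; the last joint's range is limited). The gripper opens to 85 mm and grips with 20 to 120 N. Pads are 22 mm wide; open, the fingers measure 114 mm over their backs; the gripper's body (76 mm by 85 mm) begins 54 mm behind the grasp point. The pads swing forward as they close: fully open they stand 13 mm farther back than shut.
Start: joints at [74.164, 19.034, -3.707, 83.658, 1.238, 77.344, -5.071], TCP at [0.157, -0.605, 0.231] pointing down, gripper open.
Joint ranges: [-148.97, 148.97], [-28.65, 121.19], [-84.17, 76.75], [9.2, 138.47], [-72.65, 252.65], [3.7, 117.97], [-149.18, 149.18]. Speed limits (degrees/s): [127.2, 127.2, 159.86, 159.86, 180, 180, 180].

INTERFACE

Orientations are given as a 3x3 rotation matrix whose columns are the frame's x, y, z axes.
In Python, from workcell import * gives the robot as it stands.
- The arm moves only by the shell command python3 -m pendant 'ROWS' [FORCE]. ROWS is JSON, a list of rows, each a list of 7 numbers: the shift along the world's x, y, z in cm, then the turn, a rotation vector about the world's x, y, z in degrees, then the closure, from 0 (fully open) to 1 (shut). A call has exactly 5 rows; each row shifts and turns the commanded pose from where the row before left it; what a row does not reach is not made up. A row lasts 1/12 s, in which the tool goes at most 41.7 mm and 7.16 degrees, less where a joint would pass 70% of its speed; a pose out of reach is approached as far as the arm can. A call is refused whole if a number of a shift passes 4.17 or a number of a turn 7.16, either way. A call with a gripper value outside its range is refused whole. The fingers move at their own pace and stop on an object; FORCE is the grip in N (left out, the last holds). Time passes only in rows, so rows that do not move let the fingers close, or fill a call up. It gives the time, the measured TCP pose, the force, the opening and the grip force at its end, in the units of the state.
- read_state(): the state, without advancing time (a new reading comes with each control period).
- snapshot(name): name is "scene" or "side" or "wrist"; returns a dict with "img" (420x560x3 uint8, blue, green, red), "fx", "fy", "cx", "cy" (pixels), "rvec" (rotation vector, rad) and "tvec" (3), from world to camera coordinates, as OpenCV has them. Camera axes: x right, y down, z forward; pixel columns grow to the right and rows downward; lengths in m; the calibration is good to about 2 mm. The wrist camera is an equidistant fisheye: a pixel r from the principal point sees the ray r / f radians off the axis. A picture is of the moment at which its call begins. There is no depth.
- hand_in(): hands the job in; it is judged then, once.
The state is a dict: "time": time; "joint_pos": joint angles; "qvel": joint speeds; "joint_torque": joint torques, N m; "position": TCP position; "tool_rot": TCP orientation; "contact_force": force on the tool from outside, world axes, zero at the start; "torque": the same for the moment, N m; "grip_width": finger opening in m; "grip_force": force on a finger pad.
Only numpy, scipy, OpenCV 4.12 (cv2) and the standard library are available. Lean on these libraries where they do the work, as an engineer would, in place of code of your own. Each camera call takes 0.05 s, during which the arm holds its last target. There are 200 camera calls.

## Working session

There is one attempt and no reset: what is moved stays moved. The work goes in short steps, Python scripts to look and compute and a shell command to move; the robot and the scene stay as the last step left them, time stands still between calls to the robot, and variables do not carry over. Pictures are saved under pics/ and viewed, at most 10 in all, crops included, and the job is handed in when it is done.

```bash
mkdir -p pics; ls; python3 - <<'E'
from workcell import *
import cv2,numpy as np
a=snapshot("scene");b=snapshot("side");
cv2.imwrite("pics/a.png",a["img"]);cv2.imwrite("pics/b.png",b["img"])
for s in (a,b):
    R=cv2.Rodrigues(np.array(s["rvec"]))[0];print(s["fx"],s["cx"],s["cy"],-R.T@np.array(s["tvec"]).ravel(),R[2])
st=read_state();print(st)
E
```

```text
pics
470.5495711834183 284.56134173446185 208.27678518911145 [-0.05143702  0.95448289  0.89196144] [ 0.44463899 -0.68718449 -0.57452035]
500.38123292643013 280.3051411536879 211.2377215024666 [-0.07628421  0.93893615  0.90329899] [ 0.4537155  -0.67850861 -0.57772684]
{'time': 0.1, 'joint_pos': array([74.16581694, 19.06741499, -3.70673013, 83.69881858,  1.2388296 ,
       77.34246992, -5.07257919]), 'qvel': array([ 0.00724527, -0.23284352, -0.01693398, -0.09303671, -0.05377384,
       -0.13696998, -0.06207096]), 'joint_torque': array([ 1.47750197e-03, -6.26748347e+01,  4.93271404e-02, -3.92428493e+01,
        1.64364791e-02,  6.98699383e-03,  1.64124339e-05]), 'position': array([ 0.15681269, -0.60468605,  0.2306255 ]), 'tool_rot': array([[ 9.67979453e-01,  2.51029158e-01, -3.73917401e-04],
       [ 2.51029425e-01, -9.67978783e-01,  1.14151118e-03],
       [-7.53915215e-05, -1.19882363e-03, -9.99999279e-01]]), 'contact_force': array([-1.43460352, -0.29386918,  1.22373825]), 'torque': array([-0.02757765,  0.03731361,  0.03702585]), 'grip_force': 0.0, 'grip_width': 0.08516064635314169}
```

View pics/a.png

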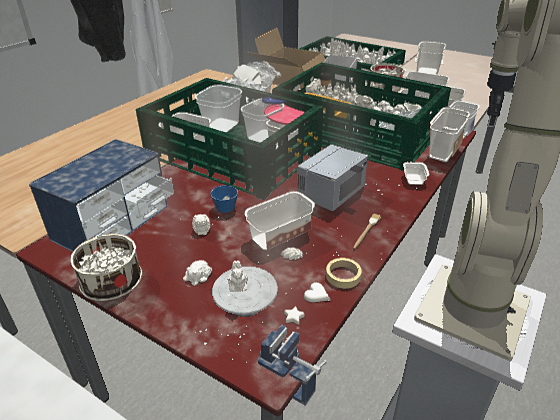

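View pics/b.png

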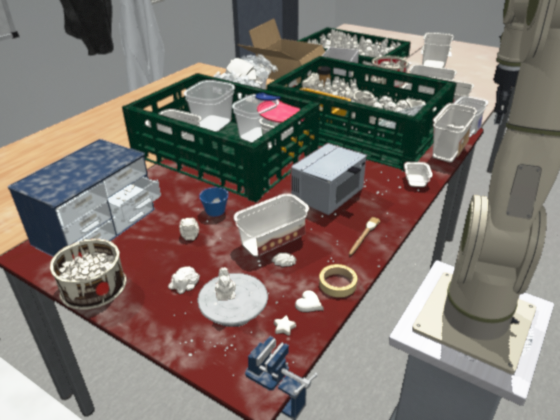

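Both cameras look from the left: grey extractor at about (333,178) in scene, white tub left of it at (280,218), shell at (291,253), brush at (368,230). Next I zoom in on the work.

```bash
cat > h.py <<'E'
from workcell import *
import cv2,numpy as np
def cam(s):
    R=cv2.Rodrigues(np.array(s["rvec"],float))[0];t=np.array(s["tvec"],float).ravel()
    return R,t,np.array([[s["fx"],0,s["cx"]],[0,s["fy"],s["cy"]],[0,0,1.]])
def ray(s,u,v,fish=False):
    R,t,K=cam(s)
    x,y=(u-K[0,2])/K[0,0],(v-K[1,2])/K[1,1]
    if fish:
        r=np.hypot(x,y); d=np.array([x/r*np.sin(r),y/r*np.sin(r),np.cos(r)])
    else: d=np.array([x,y,1.])
    d=R.T@d; return -R.T@t,d/np.linalg.norm(d)
def cast(s,u,v,z,fish=False):
    o,d=ray(s,u,v,fish); return o+d*(z-o[2])/d[2]
def tri(rays):
    A=sum(np.eye(3)-np.outer(d,d) for o,d in rays);b=sum((np.eye(3)-np.outer(d,d))@o for o,d in rays)
    p=np.linalg.solve(A,b);return p,[np.linalg.norm(np.cross(p-o,d))*1000 for o,d in rays]
def proj(s,p,fish=False):
    R,t,K=cam(s);c=R@np.asarray(p)+t
    if fish:
        r=np.hypot(c[0],c[1]);a=np.arctan2(r,c[2]);c=np.array([c[0]/r*a,c[1]/r*a,1])
    return (K@(c/c[2]))[:2]
def state():
    s=read_state();np.set_printoptions(precision=4,suppress=True);print(s["time"],s["position"],s["joint_pos"].round(1));print(s["tool_rot"]);print(s["contact_force"],s["grip_width"],s["grip_force"])
E
python3 - <<'E'
import cv2,numpy as np
a=cv2.imread("pics/a.png");
c=a[140:270,235:400];cv2.imwrite("pics/c.png",cv2.resize(c,None,fx=4.6,fy=4.6,interpolation=cv2.INTER_CUBIC))
E
```

```text
(no output)
```

View pics/c.png

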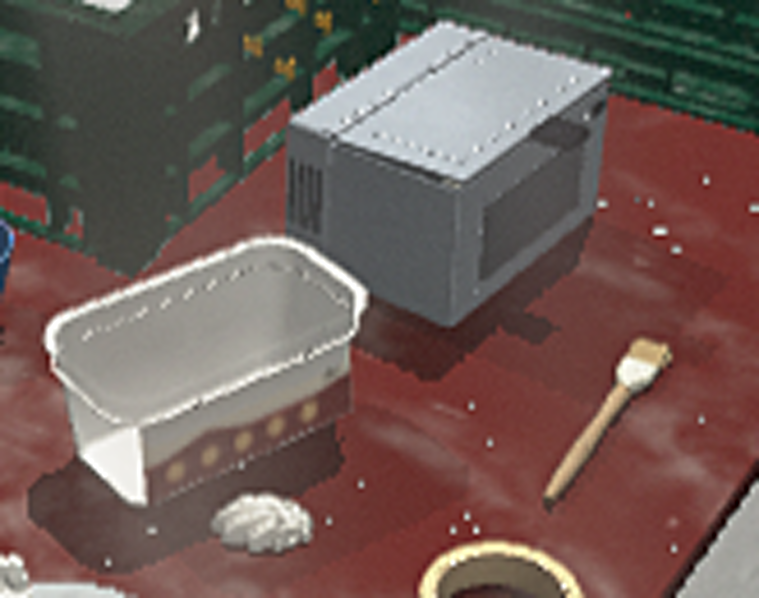

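The crop shows the extractor's front-left top corner at about (335,179), front-right (368,156), back-left (298,167) and back-right (331,145). The dark tab is at about (357,168), and the tub rim runs from (246,215) to (314,204).

```bash
python3 - <<'E'
from h import *
np.set_printoptions(precision=4,suppress=True)
a=snapshot("scene")
f=lambda U,V:(235+(U+.5)/4.6-.5,140+(V+.5)/4.6-.5)
for n,U,V,z in [("FL",460,180,.123),("FR",612,72,.123),("BL",290,125,.123),("BR",440,22,.123),("FLbot",450,325,0),("FRbot",595,212,0),("BLbot",290,225,0),("tab",562,132,.119),
 ("hingeL",333,138,.123),("hingeR",487,38,.123)]:
    print(n,cast(a,*f(U,V),z))
# tub by mask of bright low-saturation
im=a["img"].astype(int);m=((im.min(2)>110)&(im.max(2)-im.min(2)<45)).astype(np.uint8)
m[:, :240]=0;m[:,318:]=0;m[:188]=0;m[246:]=0
cs=max(cv2.findContours(m,0,2)[0],key=cv2.contourArea)[:,0]
print(cv2.boundingRect(cs))
for n,U,V in [("l",48,345),("r",366,296),("t",275,237),("b",130,425)]: print(n,cast(a,*f(U,V),.099))
for n,U,V in [("botB",145,505),("botR",350,410)]: print(n,cast(a,*f(U,V),0))
P=np.array([cast(a,*p,.099)[:2] for p in cv2.convexHull(cs)[:,0]]);print(P)
for n,u,v in [("shell",291,253),("brushtip",379,216),("brushend",356,248),("cup",224,200),("rabbit",240,290)]: print(n,cast(a,u,v,0))
E
```

```text
FL [ 0.4991 -0.1845  0.123 ]
FR [ 0.4761 -0.3796  0.123 ]
BL [ 0.6352 -0.1857  0.123 ]
BR [ 0.6205 -0.3816  0.123 ]
FLbot [ 0.5006 -0.1876  0.    ]
FRbot [ 0.4777 -0.3809  0.    ]
BLbot [ 0.6656 -0.2386  0.    ]
tab [ 0.4717 -0.2868  0.119 ]
hingeL [ 0.6003 -0.1864  0.123 ]
hingeR [ 0.5781 -0.3777  0.123 ]
(244, 191, 71, 55)
l [0.6409 0.0941 0.099 ]
r [ 0.5003 -0.0602  0.099 ]
t [ 0.5867 -0.088   0.099 ]
b [0.551 0.133 0.099]
botB [0.5706 0.0933 0.    ]
botR [ 0.5106 -0.0632 -0.    ]
[[ 0.5777 -0.0946]
 [ 0.5614 -0.0916]
 [ 0.5479 -0.087 ]
 [ 0.5293 -0.0794]
 [ 0.5059 -0.0689]
 [ 0.4954 -0.0507]
 [ 0.4703  0.0157]
 [ 0.4749  0.041 ]
 [ 0.5121  0.1743]
 [ 0.5276  0.1842]
 [ 0.5533  0.1758]
 [ 0.5581  0.1738]
 [ 0.568   0.1648]
 [ 0.6452  0.0933]
 [ 0.6482  0.0893]
 [ 0.6547  0.0757]
 [ 0.6559  0.0643]
 [ 0.654   0.057 ]
 [ 0.6348  0.0074]
 [ 0.6033 -0.0715]
 [ 0.5985 -0.0813]]
shell [0.5005 0.0676 0.    ]
brushtip [ 0.3592 -0.2401  0.    ]
brushend [ 0.3515 -0.0548 -0.    ]
cup [ 0.838  -0.0428  0.    ]
rabbit [0.5342 0.2675 0.    ]
```

```bash
python3 -m pendant '[[2.5,3,0.8,0,0,-2.2,0],[2.5,3,0.8,0,0,-2.2,0],[2.5,3,0.8,0,0,-2.2,0],[2.5,3,0.8,0,0,-2.2,0],[2.5,3,0.8,0,0,-2.2,0]]' 40
python3 -m pendant '[[2.5,3,0.8,0,0,-2.2,0],[2.5,3,0.8,0,0,-2.2,0],[2.5,3,0.8,0,0,-2.2,0],[2.5,3,0.8,0,0,-2.2,0],[0,0,0,0,0,0,0]]'
python3 - <<'E'
from h import *
state()
w=snapshot("wrist");cv2.imwrite("pics/w1.png",w["img"]);print(cam(w)[2],ray(w,w["cx"]+.01,w["cy"],True))
E
```

```text
time: 0.57
position: [0.2827, -0.4533, 0.2715]
tool_rot: [[0.998, 0.06, -0.0], [0.06, -0.998, 0.0], [-0.0, -0.0, -1.0]]
contact_force: [1.2, 0.2, -0.6]
grip_width: 0.0855
grip_force: 0.0
time: 0.98
position: [0.3877, -0.3282, 0.3052]
tool_rot: [[0.997, -0.083, 0.004], [-0.083, -0.997, 0.0], [0.004, -0.001, -1.0]]
contact_force: [-0.2, 0.5, 0.5]
grip_width: 0.0856
grip_force: 0.0
0.9833 [ 0.3877 -0.3282  0.3052] [ 51.9   3.3 -17.4  93.6   0.9  83.1 -60.3]
[[ 0.9965 -0.0834  0.0037]
 [-0.0834 -0.9965  0.0002]
 [ 0.0037 -0.0005 -1.    ]]
[-0.2213  0.4655  0.4993] 0.0856084790773329 0.0
[[325.1923   0.     279.26  ]
 [  0.     325.1923 211.0551]
 [  0.       0.       1.    ]] (array([ 0.458 , -0.3342,  0.4471]), array([-0.2761,  0.0227, -0.9609]))
```

View pics/w1.png

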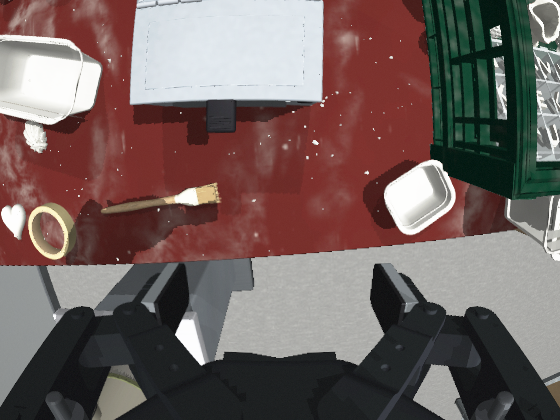

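The wrist view shows the dark tab at about (222,116), the flap's front corners at (132,104) and (322,102), and the tub at top left, partly cut off. I move left for a second view that includes the whole tub.

```bash
python3 -m pendant '[[-0.5,3.6,0.5,0,0,0,0],[-0.5,3.6,0.5,0,0,0,0],[-0.5,3.6,0.5,0,0,0,0],[-0.5,3.6,0.5,0,0,0,0],[-0.5,3.6,0.5,0,0,0,0]]'
python3 -m pendant '[[0,3,0.5,0,0,0,0],[0,0,0,0,0,0,0],[0,0,0,0,0,0,0],[0,0,0,0,0,0,0],[0,0,0,0,0,0,0]]'
python3 - <<'E'
from h import *
import pickle
state()
w=snapshot("wrist");cv2.imwrite("pics/w2.png",w["img"]);pickle.dump(w,open("w2.pkl","wb"))
E
```

```text
time: 1.45
position: [0.356, -0.1541, 0.3282]
tool_rot: [[0.996, -0.093, -0.001], [-0.093, -0.996, -0.0], [-0.001, 0.0, -1.0]]
contact_force: [0.7, 0.2, 0.1]
grip_width: 0.0855
grip_force: 0.0
time: 1.87
position: [0.3566, -0.1262, 0.3329]
tool_rot: [[0.996, -0.094, -0.001], [-0.094, -0.996, 0.001], [-0.001, -0.0, -1.0]]
contact_force: [-0.6, 0.5, -0.7]
grip_width: 0.0853
grip_force: 0.0
1.8667 [ 0.3566 -0.1262  0.3329] [ 45.6 -14.6 -26.3 105.3  -6.4  87.8 -75.1]
[[ 0.9956 -0.0936 -0.0006]
 [-0.0936 -0.9956  0.0005]
 [-0.0007 -0.0005 -1.    ]]
[-0.5932  0.5488 -0.6537] 0.08530251733560523 0.0
```

View pics/w2.png

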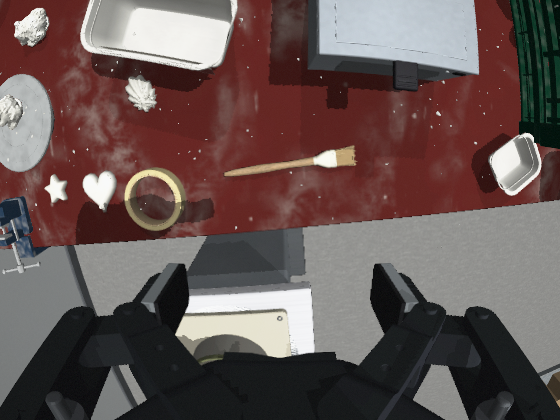

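The second wrist view shows the tab at about (405,76), its front corners at (394,89) and (417,90). The tub rim runs from about (82,45) to (237,15), with its far side cut off by the image top.

```bash
python3 - <<'E'
from h import *
import pickle
np.set_printoptions(precision=4,suppress=True)
w2=pickle.load(open("w2.pkl","rb"));R2,t2,K=cam(w2)
T2=np.array([.3566,-.1262,.3329]);A2=np.array([[.9956,-.0936,-.0006],[-.0936,-.9956,.0005],[-.0007,-.0005,-1]])
A1=np.array([[.9965,-.0834,.0037],[-.0834,-.9965,.0002],[.0037,-.0005,-1]]);T1=np.array([.3877,-.3282,.3052])
Rrel=R2@A2; c2=-R2.T@t2; crel=A2.T@(c2-T2)
R1=Rrel@A1.T; c1=T1+A1@crel; print(c1,"expect .458 -.3342 .4471")
w1=dict(w2);w1["rvec"]=cv2.Rodrigues(R1)[0];w1["tvec"]=-R1@c1;w1["img"]=cv2.imread("pics/w1.png");pickle.dump(w1,open("w1.pkl","wb"))
for w,(x0,y0,x1,y1) in ((w1,(195,90,245,140)),(w2,(380,55,430,97))):
    g=w["img"][y0:y1,x0:x1].max(2);m=(g<75).astype(np.uint8)
    c=max(cv2.findContours(m,0,2)[0],key=cv2.contourArea);print(cv2.minAreaRect(c),cv2.boundingRect(c),(x0,y0))
a=snapshot("scene")
tp=[("tabL",(207,132),(394,89.5)),("tabR",(235.5,132),(417.5,90)),("tabLroot",(208.5,99.5),(395,62.5)),("tabRroot",(236,100),(419.5,66))]
for n,p,q in tp:
    P,e=tri([ray(w1,*p,True),ray(w2,*q,True)]);print(n,P,e,proj(a,P))
for n,p in [("FL",(131.5,104)),("FR",(322.5,102))]: print(n,cast(w1,*p,.123,True),cast(w1,*p,.118,True))
# tub rim w2
for n,p in [("l",(80,40)),("lf",(92,52)),("f1",(110,58)),("f2",(190,69)),("rf",(215,64)),("r",(233,40)),("r2",(238,10))]: print(n,cast(w2,*p,.099,True))
E
```

```text
[ 0.458  -0.3342  0.4471] expect .458 -.3342 .4471
((24.5, 29.5), (39.0, 49.0), 90.0) (0, 10, 50, 40) (195, 90)
((24.5, 20.5), (31.0, 49.0), 90.0) (0, 5, 50, 32) (380, 55)
tabL [ 0.4526 -0.2617  0.1255] [np.float64(0.515195289574332), np.float64(0.5151952895744026)] [358.9516 171.5099]
tabR [ 0.4507 -0.2903  0.1264] [np.float64(0.7865430500962028), np.float64(0.7865430500962955)] [363.3553 167.6079]
tabLroot [ 0.4844 -0.2663  0.1239] [np.float64(1.272741954895575), np.float64(1.2727419548956014)] [350.5783 168.627 ]
tabRroot [ 0.4802 -0.2943  0.1282] [np.float64(1.1952886396314164), np.float64(1.1952886396315445)] [355.6551 164.1592]
FL [ 0.4943 -0.1816  0.123 ] [ 0.4949 -0.1792  0.118 ]
FR [ 0.4727 -0.3782  0.123 ] [ 0.4729 -0.3789  0.118 ]
l [0.5724 0.1132 0.099 ]
lf [0.5501 0.0948 0.099 ]
f1 [0.5348 0.0681 0.099 ]
f2 [ 0.4984 -0.0358  0.099 ]
rf [ 0.4996 -0.0659  0.099 ]
r [ 0.5256 -0.0892  0.099 ]
r2 [ 0.5625 -0.098   0.099 ]
```

```bash
python3 -m pendant '[[2.05,-3,-1.5,0,0,-0.2,0],[2.05,-3,-1.5,0,0,-0.2,0],[2.05,-3,-1.5,0,0,-0.2,0],[2.05,-3,-1.5,0,0,-0.2,0],[2.05,-3,-1.5,0,0,-0.2,0]]'
python3 -m pendant '[[0,0,-3,0,0,0,0],[0,0,-3,0,0,0,0],[0,0,-3,0,0,0,0],[0,0,0,0,0,0,0],[0,0,0,0,0,0,0]]'
python3 - <<'E'
from h import *
import pickle
state()
w=snapshot("wrist");cv2.imwrite("pics/w3.png",w["img"]);pickle.dump(w,open("w3.pkl","wb"))
E
```

```text
time: 2.38
position: [0.4599, -0.2773, 0.2568]
tool_rot: [[0.994, -0.111, -0.001], [-0.111, -0.994, 0.0], [-0.001, -0.0, -1.0]]
contact_force: [0.6, 0.1, 2.0]
grip_width: 0.0855
grip_force: 0.0
time: 2.8
position: [0.4585, -0.2751, 0.1674]
tool_rot: [[0.994, -0.11, -0.003], [-0.11, -0.994, 0.002], [-0.003, -0.002, -1.0]]
contact_force: [0.5, -1.4, 1.1]
grip_width: 0.0855
grip_force: 0.0
2.8 [ 0.4585 -0.2751  0.1674] [ 47.3  12.2 -23.8 101.    5.2  68.1 -74.3]
[[ 0.994  -0.1097 -0.0028]
 [-0.1097 -0.994   0.002 ]
 [-0.003  -0.0016 -1.    ]]
[ 0.5146 -1.4119  1.0795] 0.08546127482286488 0.0
```

View pics/w3.png

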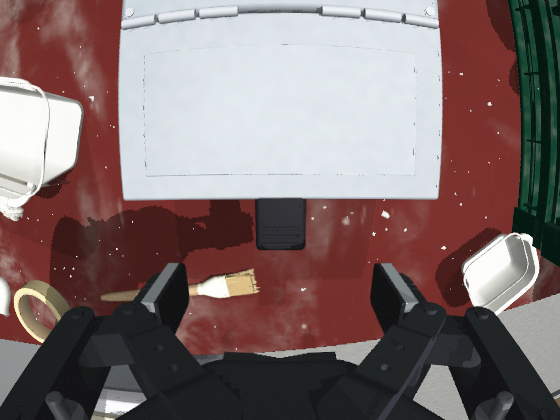

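The tab is centred between the fingers: tab (257..304, 198..249), finger gap centre at about col 279, flap front corners at (122,199) and (440,198), and hinge line near row 12–20.

```bash
python3 - <<'E'
from h import *
import pickle
np.set_printoptions(precision=4,suppress=True)
w1=pickle.load(open("w1.pkl","rb"));w3=pickle.load(open("w3.pkl","rb"))
for n,p,q in [("tabL",(207,132),(257,249)),("tabR",(235.5,132),(304.5,249)),("FL",(131.5,103),(122,198.5)),("FR",(322.5,101.5),(440,198))]:
    P,e=tri([ray(w1,*p,True),ray(w3,*q,True)]);print(n,P,np.round(e,1),cast(w3,*q,.123,True))
for q in [(122,24),(438,24)]: print("hinge",cast(w3,*q,.123,True))
E
```

```text
tabL [ 0.4531 -0.2612  0.1252] [0.4 0.4] [ 0.452  -0.2606  0.123 ]
tabR [ 0.4498 -0.29    0.1252] [0.2 0.2] [ 0.4488 -0.2899  0.123 ]
FL [ 0.4951 -0.1831  0.1292] [1.5 1.5] [ 0.4942 -0.1779  0.123 ]
FR [ 0.4733 -0.378   0.1271] [0.4 0.4] [ 0.4723 -0.3804  0.123 ]
hinge [ 0.604  -0.1945  0.123 ]
hinge [ 0.583  -0.3867  0.123 ]
```

```bash
python3 -m pendant '[[0,0,-2.5,0,0,0,0],[0,0,-2.5,0,0,0,0],[0,0,-1.7,0,0,0,0],[0,0,0,0,0,0,0],[0,0,0,0,0,0,0]]' 30
python3 -m pendant '[[0,0,0,0,0,0,1],[0,0,0,0,0,0,1],[0,0,0,0,0,0,1],[0,0,0,0,0,0,1],[0,0,0,0,0,0,1]]' 30
python3 -m pendant '[[0,0,0,0,0,0,1],[0,0,0,0,0,0,1],[0,0,0,0,0,0,1],[0,0,0,0,0,0,1],[0,0,0,0,0,0,1]]' 30
```

```text
time: 3.27
position: [0.4602, -0.2755, 0.1031]
tool_rot: [[0.994, -0.109, 0.001], [-0.109, -0.994, -0.001], [0.001, 0.001, -1.0]]
contact_force: [0.5, -0.4, 0.4]
grip_width: 0.085
grip_force: 0.0
time: 3.68
position: [0.4597, -0.2758, 0.102]
tool_rot: [[0.994, -0.109, 0.001], [-0.109, -0.994, -0.002], [0.001, 0.002, -1.0]]
contact_force: [0.6, 1.3, 0.4]
grip_width: 0.0295
grip_force: 32.1
time: 4.1
position: [0.4597, -0.2757, 0.1016]
tool_rot: [[0.994, -0.109, 0.001], [-0.109, -0.994, -0.001], [0.001, 0.001, -1.0]]
contact_force: [1.9, -5.5, 1.2]
grip_width: 0.0295
grip_force: 32.1
```

```bash
python3 - <<'E'
import numpy as np
th=np.radians(np.linspace(0,104,21));P=np.c_[-13.4*np.cos(th)-.4*np.sin(th),13.4*np.sin(th)-.4*np.cos(th)];P-=P[0]
W=np.c_[P[:,0]*.994,P[:,0]*-.109,P[:,1]].round(2)
d=np.diff(W,axis=0).round(2)
for i in range(4): print([list(map(float,r)) for r in d[5*i:5*i+5]])
print(W[[5,10,15,20]])
E
```

```text
[[0.02, 0.0, 1.22], [0.13, -0.02, 1.21], [0.23, -0.02, 1.19], [0.35, -0.04, 1.16], [0.44, -0.05, 1.13]]
[[0.55, -0.06, 1.09], [0.64, -0.07, 1.03], [0.74, -0.08, 0.97], [0.81, -0.09, 0.89], [0.9, -0.1, 0.82]]
[[0.96, -0.1, 0.74], [1.03, -0.12, 0.64], [1.08, -0.11, 0.55], [1.12, -0.13, 0.44], [1.16, -0.12, 0.34]]
[[1.19, -0.13, 0.24], [1.2, -0.14, 0.12], [1.21, -0.13, 0.02], [1.2, -0.13, -0.1], [1.2, -0.13, -0.2]]
[[ 1.17 -0.13  5.91]
 [ 4.81 -0.53 10.71]
 [10.16 -1.11 13.42]
 [16.16 -1.77 13.5 ]]
```

```bash
python3 -m pendant '[[0.02,0,1.22,0,0,0,1],[0.13,-0.02,1.21,0,0,0,1],[0.23,-0.02,1.19,0,0,0,1],[0.35,-0.04,1.16,0,0,0,1],[0.44,-0.05,1.13,0,0,0,1]]' 30
python3 -m pendant '[[0.55,-0.06,1.09,0,0,0,1],[0.64,-0.07,1.03,0,0,0,1],[0.74,-0.08,0.97,0,0,0,1],[0.81,-0.09,0.89,0,0,0,1],[0.9,-0.1,0.82,0,0,0,1]]'
```

```text
time: 4.52
position: [0.4711, -0.2768, 0.1605]
tool_rot: [[0.994, -0.11, -0.0], [-0.11, -0.994, -0.001], [-0.0, 0.001, -1.0]]
contact_force: [5.9, -7.9, -6.3]
grip_width: 0.0295
grip_force: 30.1
time: 4.93
position: [0.5065, -0.2806, 0.2077]
tool_rot: [[0.994, -0.11, -0.003], [-0.11, -0.994, 0.001], [-0.003, -0.0, -1.0]]
contact_force: [-0.1, -5.0, -5.7]
grip_width: 0.0297
grip_force: 30.8
```

Low forces and tracking well, so I continue.

```bash
python3 -m pendant '[[0.96,-0.1,0.74,0,0,0,1],[1.03,-0.12,0.64,0,0,0,1],[1.08,-0.11,0.55,0,0,0,1],[1.12,-0.13,0.44,0,0,0,1],[1.16,-0.12,0.34,0,0,0,1]]'
python3 -m pendant '[[1.19,-0.13,0.24,0,0,0,1],[1.2,-0.14,0.12,0,0,0,1],[1.21,-0.13,0.02,0,0,0,1],[1.2,-0.13,-0.1,0,0,0,1],[1.2,-0.13,-0.2,0,0,0,1]]'
python3 - <<'E'
from h import *
a=snapshot("scene")
cv2.imwrite("pics/d.png",cv2.resize(a["img"][60:270,235:515],None,fx=2.8,fy=2.8,interpolation=cv2.INTER_CUBIC))
E
```

```text
time: 5.35
position: [0.5599, -0.2864, 0.2347]
tool_rot: [[0.994, -0.11, -0.004], [-0.11, -0.994, 0.001], [-0.004, -0.0, -1.0]]
contact_force: [-4.3, -3.1, -1.7]
grip_width: 0.0291
grip_force: 31.5
time: 5.77
position: [0.6206, -0.2929, 0.236]
tool_rot: [[0.994, -0.11, -0.003], [-0.11, -0.994, 0.0], [-0.003, 0.0, -1.0]]
contact_force: [-4.4, -2.4, 2.8]
grip_width: 0.0293
grip_force: 31.9
```

View pics/d.png

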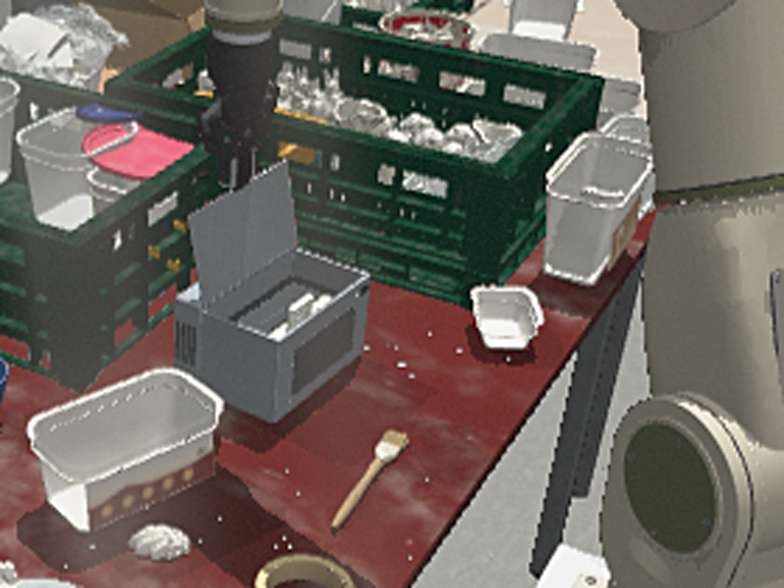

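The flap is up, leaning slightly back in the gripper. The white cassette grip is visible in the well at crop (300,308). I nudge the flap a touch further, release, rise and back off to look.

```bash
python3 -m pendant '[[0.4,-0.04,-0.1,0,0,0,1],[0,0,0,0,0,0,1],[0,0,0,0,0,0,0],[0,0,0,0,0,0,0],[0,0,0,0,0,0,0]]'
python3 -m pendant '[[0,0,0,0,0,0,0],[0,0,0,0,0,0,0],[0,0,0,0,0,0,0],[0,0,2,0,0,0,0],[0,0,3,0,0,0,0]]'
python3 -m pendant '[[0,0,3,0,0,0,0],[-3.6,0.35,0.5,0,0,0,0],[-3.6,0.35,0,0,0,0,0],[-3.6,0.35,0,0,0,0,0],[-3.6,0.35,0,0,0,0,0]]'
python3 -m pendant '[[-2,0.2,-1,0,0,0,0],[0,0,-1,0,0,0,0],[0,0,0,0,0,0,0],[0,0,0,0,0,0,0],[0,0,0,0,0,0,0]]'
python3 - <<'E'
from h import *
import pickle
state()
w=snapshot("wrist");cv2.imwrite("pics/w4.png",w["img"]);pickle.dump(w,open("w4.pkl","wb"))
E
```

```text
time: 6.23
position: [0.625, -0.2923, 0.2351]
tool_rot: [[0.994, -0.108, -0.0], [-0.108, -0.994, 0.001], [-0.0, -0.001, -1.0]]
contact_force: [-1.3, 0.3, 0.5]
grip_width: 0.0645
grip_force: 0.0
time: 6.65
position: [0.6237, -0.2927, 0.2826]
tool_rot: [[0.994, -0.109, -0.005], [-0.109, -0.994, 0.002], [-0.006, -0.002, -1.0]]
contact_force: [0.1, 0.4, 0.6]
grip_width: 0.0855
grip_force: 0.0
time: 7.07
position: [0.4796, -0.2787, 0.3202]
tool_rot: [[0.994, -0.109, 0.0], [-0.109, -0.994, -0.0], [0.0, -0.0, -1.0]]
contact_force: [-0.3, -1.0, 1.0]
grip_width: 0.0855
grip_force: 0.0
time: 7.48
position: [0.462, -0.2768, 0.3005]
tool_rot: [[0.994, -0.108, 0.0], [-0.108, -0.994, 0.0], [0.0, -0.0, -1.0]]
contact_force: [0.5, 0.1, -0.3]
grip_width: 0.0855
grip_force: 0.0
7.4833 [ 0.462  -0.2768  0.3005] [ 47.6   7.9 -23.8  89.5   3.2  83.2 -72.6]
[[ 0.9942 -0.1079  0.0004]
 [-0.1079 -0.9942  0.0004]
 [ 0.0004 -0.0004 -1.    ]]
[ 0.5272  0.1174 -0.2658] 0.08549355022991072 0.0
```

View pics/w4.png

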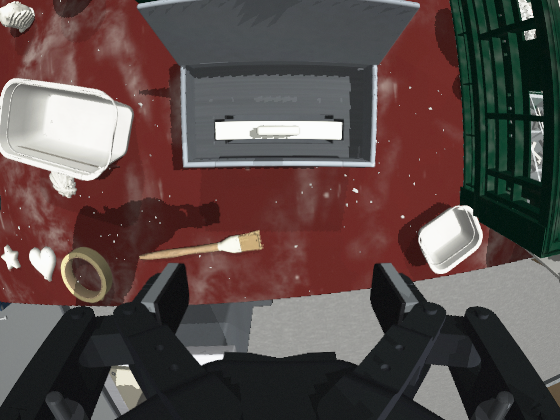

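The flap stands open and the cassette lies in the well at (215..342, 120..140), its grip's top at about (257..300, 126..136). The tub is wholly visible at (0..132, 78..180). I measure from here.

```bash
cat > tub.py <<'E'
from h import *
import pickle
np.set_printoptions(precision=4,suppress=True)
w=pickle.load(open("w4.pkl","rb"));im=w["img"].astype(int)
m=((im.min(2)>120)&(im.max(2)-im.min(2)<40)).astype(np.uint8);m[:,138:]=0;m[:76]=0;m[182:]=0
m=cv2.morphologyEx(m,cv2.MORPH_OPEN,np.ones((5,5),np.uint8))
c=max(cv2.findContours(m,0,1)[0],key=cv2.contourArea)
print(cv2.boundingRect(c))
h=cv2.convexHull(c)[:,0].astype(float)
P=np.array([cast(w,*p,.099,True)[:2] for p in h if not(p[0]<2)],np.float32)
r=cv2.minAreaRect(P*1000);print(r);print((cv2.boxPoints(r)/1000))
E
python3 - <<'E'
from tub import *
sub=im[110:150,205:355];mm=(sub.min(2)>170).astype(np.uint8)
c=max(cv2.findContours(mm,0,2)[0],key=cv2.contourArea);print("cass",cv2.boundingRect(c))
for q in [(215,121.5),(342.5,121.5),(215,140),(342.5,140)]: print("casstop",cast(w,*q,.086,True))
for q in [(257,126.5),(299.5,125),(257,136.5),(299.5,135.5)]: print("grip",cast(w,*q,.112,True))
for q in [(183,166.5),(376,164.5)]: print("front",cast(w,*q,.118,True))
E
```

```text
(0, 84, 132, 98)
((560.0599975585938, -2.5273513793945312), (223.1828155517578, 115.0199203491211), 68.7600326538086)
[[ 0.466  -0.0857]
 [ 0.5732 -0.1274]
 [ 0.6541  0.0806]
 [ 0.5469  0.1223]]
cass (10, 11, 127, 19)
casstop [ 0.5384 -0.2145  0.086 ]
casstop [ 0.5233 -0.3533  0.086 ]
casstop [ 0.518  -0.2118  0.086 ]
casstop [ 0.5028 -0.3516  0.086 ]
grip [ 0.5273 -0.2616  0.112 ]
grip [ 0.5241 -0.3042  0.112 ]
grip [ 0.5171 -0.2604  0.112 ]
grip [ 0.5135 -0.3031  0.112 ]
front [ 0.4969 -0.1807  0.118 ]
front [ 0.4775 -0.3793  0.118 ]
```

Cassette centre is (0.5205,-0.2825) with yaw about -6.2° and sizes that match. The tub's outer wall spoils its contour from here, so I take one look from straight above the tub.

```bash
python3 -m pendant '[[0.7,3.7,0.2,0,0,0,0],[0.7,3.7,0.2,0,0,0,0],[0.7,3.7,0.2,0,0,0,0],[0.7,3.7,0.2,0,0,0,0],[0.7,3.7,0.2,0,0,0,0]]'
python3 -m pendant '[[0.7,3.7,0.2,0,0,0,0],[0.7,3.7,0.2,0,0,0,0],[0.7,3.7,0.2,0,0,0,0],[0,0,0,0,0,0,0],[0,0,0,0,0,0,0]]' | head -2
python3 - <<'E'
from h import *
import pickle
np.set_printoptions(precision=4,suppress=True)
w=snapshot("wrist");pickle.dump(w,open("w5.pkl","wb"));cv2.imwrite("pics/w5.png",w["img"]);im=w["img"].astype(int)
print([proj(w,p,True).round() for p in [(.6559,.0643,.099),(.4954,-.0507,.099),(.5,.0676,.0)]])
m=((im.min(2)>110)&(im.max(2)-im.min(2)<45)).astype(np.uint8);m[255:]=0
m=cv2.morphologyEx(m,cv2.MORPH_OPEN,np.ones((3,3),np.uint8))
c=max(cv2.findContours(m,0,1)[0],key=cv2.contourArea);print(cv2.boundingRect(c),cv2.contourArea(c))
P=np.array([cast(w,*p,.099,True)[:2] for p in cv2.convexHull(c)[:,0].astype(float)],np.float32)
r=cv2.minAreaRect(P*1000);print(r);print(cv2.boxPoints(r)/1000)
v=im.astype(np.uint8).copy();cv2.drawContours(v,[c],-1,(0,0,255),1)
cv2.imwrite("pics/w5c.png",v)
E
```

```text
time: 7.95
position: [0.4969, -0.0899, 0.3108]
tool_rot: [[0.994, -0.108, 0.001], [-0.108, -0.994, 0.0], [0.001, -0.0, -1.0]]
contact_force: [1.3, -0.3, -0.3]
grip_width: 0.0852
grip_force: 0.0
time: 8.37
position: [0.5177, 0.0221, 0.3168]
[array([228.,  64.]), array([344., 195.]), array([249., 184.])]
(192, 64, 187, 131) 17080.5
((578.166015625, 8.544471740722656), (203.78268432617188, 115.44515991210938), 68.66363525390625)
[[ 0.4873 -0.0654]
 [ 0.5949 -0.1074]
 [ 0.669   0.0825]
 [ 0.5615  0.1245]]
```

View pics/w5c.png

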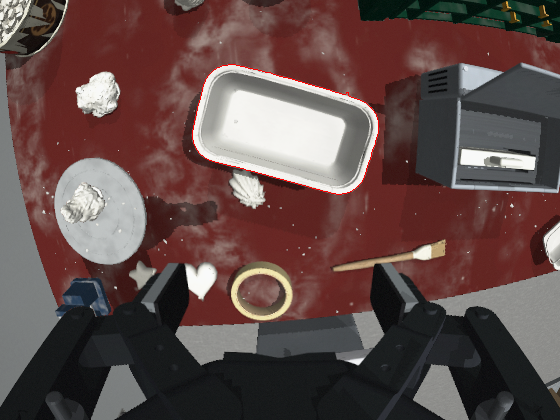

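The outline follows the tub's rim cleanly (192..379, 64..195). That gives its centre at (0.578,0.0085), size 204x115, and length at 68.7°, so it needs a turn of −15° from the cassette's 83.8°. I go back to the grip.

```bash
python3 -m pendant '[[0.04,-3.8,-0.4,0,0,0,0],[0.04,-3.8,-0.4,0,0,0,0],[0.04,-3.8,-0.4,0,0,0,0],[0.04,-3.8,-0.4,0,0,0,0],[0.04,-3.8,-0.4,0,0,0,0]]' | head -2
python3 -m pendant '[[0.04,-3.8,-0.4,0,0,0,0],[0.04,-3.8,-0.4,0,0,0,0],[0.04,-3.8,-0.4,0,0,0,0],[0,0,-3.5,0,0,0,0],[0,0,-3.5,0,0,0,0]]' | head -2
python3 -m pendant '[[0,0,-2,0,0,0,0],[0,0,0,0,0,0,0],[0,0,0,0,0,0,0],[0,0,0,0,0,0,0],[0,0,0,0,0,0,0]]'
python3 - <<'E'
from h import *
import pickle
np.set_printoptions(precision=4,suppress=True)
state()
w=snapshot("wrist");w4=pickle.load(open("w4.pkl","rb"));im=w["img"].astype(int)
p=proj(w,(.5205,-.2825,.112),True);print(p)
m=(im.min(2)>170).astype(np.uint8);u,v=p.round().astype(int);x0,y0=0,max(0,v-60)
mm=m[y0:v+50,60:500];c=max(cv2.findContours(mm,0,2)[0],key=cv2.contourArea)+[60,y0]
r=cv2.minAreaRect(c);b=cv2.boxPoints(r);print(r)
for q in b: print(cast(w,*q,.086,True))
cv2.imwrite("pics/w6.png",im)
E
```

```text
time: 8.83
position: [0.5184, -0.1747, 0.2962]
time: 9.25
position: [0.5196, -0.2902, 0.2141]
time: 9.67
position: [0.5211, -0.2858, 0.1966]
tool_rot: [[0.994, -0.109, 0.003], [-0.109, -0.994, -0.002], [0.003, 0.001, -1.0]]
contact_force: [0.5, -0.6, -0.4]
grip_width: 0.0854
grip_force: 0.0
9.6667 [ 0.5211 -0.2858  0.1966] [ 45.3  18.2 -25.7  90.4   8.2  73.  -77.9]
[[ 0.994  -0.1095  0.0028]
 [-0.1095 -0.994  -0.0017]
 [ 0.003   0.0014 -1.    ]]
[ 0.5388 -0.6245 -0.3853] 0.0854181861178499 0.0
[274.3984 219.1625]
((274.5, 209.5), (27.0, 169.0), 90.0)
[ 0.5395 -0.2148  0.086 ]
[ 0.5243 -0.3519  0.086 ]
[ 0.5011 -0.3509  0.086 ]
[ 0.5166 -0.2105  0.086 ][ WARN:0@0.617] global loadsave.cpp:1063 imwrite_ Unsupported depth image for selected encoder is fallbacked to CV_8U.
```

Cassette corners from both views agree at z = 0.086, which confirms height and centre (0.520,-0.282). I descend with +3.5 mm in y and grip.

```bash
python3 -m pendant '[[0,0.35,-3,0,0,0,0],[0,0,-3,0,0,0,0],[0,0,-3,0,0,0,0],[0,0,-1.9,0,0,0,0],[0,0,0,0,0,0,0]]' 60
python3 -m pendant '[[0,0,0,0,0,0,0.3],[0,0,0,0,0,0,0.5],[0,0,0,0,0,0,1],[0,0,0,0,0,0,1],[0,0,0,0,0,0,1]]'
python3 -m pendant '[[0,0,0,0,0,0,1],[0,0,0,0,0,0,1],[0,0,0,0,0,0,1],[0,0,0,0,0,0,1],[0,0,0,0,0,0,1]]'
```

```text
time: 10.13
position: [0.5185, -0.2809, 0.0823]
tool_rot: [[0.994, -0.109, -0.004], [-0.109, -0.994, 0.002], [-0.005, -0.002, -1.0]]
contact_force: [-0.7, -0.4, 0.3]
grip_width: 0.0854
grip_force: 0.0
time: 10.55
position: [0.5218, -0.2822, 0.0877]
tool_rot: [[0.994, -0.109, 0.004], [-0.109, -0.994, -0.002], [0.004, 0.002, -1.0]]
contact_force: [0.2, -0.0, 5.2]
grip_width: 0.0427
grip_force: 61.4
time: 10.97
position: [0.5217, -0.2821, 0.0877]
tool_rot: [[0.994, -0.109, 0.003], [-0.109, -0.994, -0.002], [0.004, 0.002, -1.0]]
contact_force: [0.4, 0.6, 6.3]
grip_width: 0.0426
grip_force: 61.4
```

```bash
python3 -m pendant '[[0,0,0.5,0,0,0,1],[0,0,1,0,0,0,1],[0,0,1,0,0,0,1],[0,0,1,0,0,0,1],[0,0,1,0,0,0,1]]'
python3 -m pendant '[[0,0,1.5,0,0,0,1],[0,0,1.5,0,0,0,1],[0,0,1.5,0,0,0,1],[0,0,1.5,0,0,0,1],[0,0,1.5,0,0,0,1]]'
python3 -m pendant '[[0,0,1.5,0,0,0,1],[0,0,1,0,0,0,1],[0,0,1,0,0,0,1],[0,0,0.5,0,0,0,1],[0,0,0,0,0,0,1]]'
```

```text
time: 11.38
position: [0.5204, -0.2817, 0.1319]
tool_rot: [[0.994, -0.109, 0.001], [-0.109, -0.994, -0.0], [0.001, 0.0, -1.0]]
contact_force: [1.2, -0.4, -1.0]
grip_width: 0.0428
grip_force: 61.4
time: 11.8
position: [0.5201, -0.2816, 0.207]
tool_rot: [[0.994, -0.109, 0.0], [-0.109, -0.994, -0.0], [0.0, 0.0, -1.0]]
contact_force: [-0.0, -0.1, -1.1]
grip_width: 0.043
grip_force: 61.5
time: 12.22
position: [0.5206, -0.2817, 0.2465]
tool_rot: [[0.994, -0.109, 0.001], [-0.109, -0.994, -0.001], [0.001, 0.001, -1.0]]
contact_force: [-0.3, 0.1, -1.2]
grip_width: 0.0427
grip_force: 61.5
```

```bash
python3 -m pendant '[[0.2,1,0,0,0,-0.5,1],[0.4,2,0,0,0,-1,1],[0.5,2.5,0,0,0,-1.5,1],[0.5,2.7,0,0,0,-1.5,1],[0.55,2.7,0,0,0,-1.5,1]]' | head -4
python3 -m pendant '[[0.55,2.7,0,0,0,-1.5,1],[0.55,2.7,0,0,0,-1.5,1],[0.55,2.7,0,0,0,-1.5,1],[0.55,2.7,0,0,0,-1.5,1],[0.5,2.7,0,0,0,-1.5,1]]' | head -4
python3 -m pendant '[[0.5,2.4,0,0,0,-1.1,1],[0.4,1.8,0,0,0,-0.5,1],[0,0.8,0,0,0,0,1],[0,0.3,0,0,0,0,1],[0,0,0,0,0,0,1]]'
python3 - <<'E'
from h import *
import pickle
w=snapshot("wrist");a=snapshot("scene");pickle.dump((w,a),open("w7.pkl","wb"));cv2.imwrite("pics/w7.png",w["img"]);cv2.imwrite("pics/a7.png",a["img"])
state()
i=a["img"][60:270,225:425]
big=cv2.resize(i,(500,525),interpolation=cv2.INTER_CUBIC)
j=cv2.resize(w["img"][0:420,140:420],(300,450))
c=np.zeros((525,800,3),np.uint8);c[:,:500]=big;c[:450,500:]=j
cv2.imwrite("pics/e.png",c)
E
```

```text
time: 12.63
position: [0.5413, -0.1716, 0.2444]
tool_rot: [[0.977, -0.214, -0.001], [-0.214, -0.977, 0.0], [-0.001, -0.0, -1.0]]
contact_force: [0.1, 0.6, -1.3]
time: 13.05
position: [0.5685, -0.0363, 0.2445]
tool_rot: [[0.941, -0.339, -0.001], [-0.339, -0.941, 0.0], [-0.001, 0.0, -1.0]]
contact_force: [0.4, -0.6, -1.3]
time: 13.47
position: [0.5774, 0.0152, 0.2448]
tool_rot: [[0.932, -0.363, -0.001], [-0.363, -0.932, -0.0], [-0.001, 0.001, -1.0]]
contact_force: [-0.6, -0.7, -1.9]
grip_width: 0.0425
grip_force: 61.5
13.5667 [0.5776 0.0137 0.2451] [  22.5   15.8  -34.3   88.5    9.1   78.5 -124. ]
[[ 0.9307 -0.3657 -0.0005]
 [-0.3657 -0.9307 -0.0009]
 [-0.0001  0.001  -1.    ]]
[ 0.72    0.2226 -1.4771] 0.04267445147531302 61.49339318275452
```

View pics/e.png

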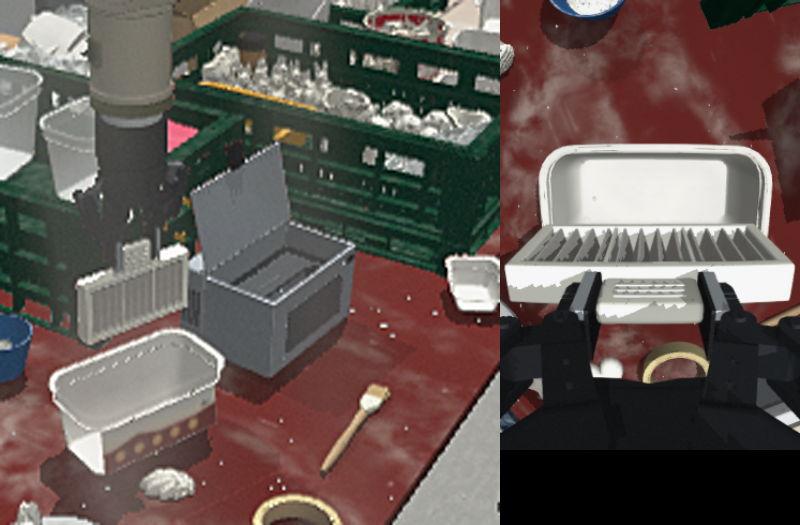

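The cassette hangs upright above the tub and parallel to it, with the flap open. Its lower corners are at mosaic (80,345) and (188,302), i.e. scene (257,198) and (300,181). I check its lower-edge height from those.

```bash
python3 - <<'E'
from h import *
import pickle
np.set_printoptions(precision=4,suppress=True)
w,a=pickle.load(open("w7.pkl","rb"))
u=np.array([.366,.931]);n=np.array([-.931,.366])*.010;c=np.array([.5768,.0137])
for z in (.16,.17,.18):
  print(z,[proj(a,np.r_[c+s*.07*u+n,z]) for s in (1,-1)])
# near face bottom row from scene by mask along columns
im=a["img"].astype(int)
for col in (265,275,285,295):
  print(col,[(r,tuple(im[r,col])) for r in range(176,206,2)])
E
```

```text
0.16 [array([260.2391, 200.1799]), array([300.388 , 184.4087])]
0.17 [array([260.124 , 197.1828]), array([300.4473, 181.4918])]
0.18 [array([260.008 , 194.1591]), array([300.507 , 178.5502])]
265 [(176, (np.int64(108), np.int64(111), np.int64(115))), (178, (np.int64(111), np.int64(116), np.int64(119))), (180, (np.int64(118), np.int64(120), np.int64(125))), (182, (np.int64(117), np.int64(122), np.int64(125))), (184, (np.int64(116), np.int64(121), np.int64(124))), (186, (np.int64(118), np.int64(125), np.int64(128))), (188, (np.int64(122), np.int64(127), np.int64(131))), (190, (np.int64(120), np.int64(127), np.int64(129))), (192, (np.int64(132), np.int64(139), np.int64(143))), (194, (np.int64(160), np.int64(171), np.int64(171))), (196, (np.int64(61), np.int64(66), np.int64(67))), (198, (np.int64(72), np.int64(76), np.int64(86))), (200, (np.int64(87), np.int64(92), np.int64(134))), (202, (np.int64(245), np.int64(249), np.int64(248))), (204, (np.int64(134), np.int64(142), np.int64(145)))]
275 [(176, (np.int64(110), np.int64(113), np.int64(116))), (178, (np.int64(110), np.int64(114), np.in
[... 1625 characters left out ...]
0))), (180, (np.int64(135), np.int64(142), np.int64(143))), (182, (np.int64(173), np.int64(184), np.int64(182))), (184, (np.int64(93), np.int64(101), np.int64(133))), (186, (np.int64(65), np.int64(70), np.int64(122))), (188, (np.int64(71), np.int64(77), np.int64(124))), (190, (np.int64(82), np.int64(87), np.int64(128))), (192, (np.int64(252), np.int64(255), np.int64(255))), (194, (np.int64(143), np.int64(149), np.int64(151))), (196, (np.int64(151), np.int64(157), np.int64(158))), (198, (np.int64(130), np.int64(137), np.int64(138))), (200, (np.int64(149), np.int64(155), np.int64(156))), (202, (np.int64(150), np.int64(156), np.int64(157))), (204, (np.int64(148), np.int64(153), np.int64(155)))]
```

The image confirms the lower edge at z ≈ 0.170, as computed. I lower 5.0 cm and centre.

```bash
python3 -m pendant '[[0.1,-0.4,-1,0,0,0,1],[0,0,-1.5,0,0,0,1],[0,0,-1.5,0,0,0,1],[0,0,-0.7,0,0,0,1],[0,0,-0.3,0,0,0,1]]' | head -2
python3 -m pendant '[[0,0,0,0,0,0,1],[0,0,0,0,0,0,1],[0,0,0,0,0,0,1],[0,0,0,0,0,0,1],[0,0,0,0,0,0,1]]'
python3 -m pendant '[[0,0,0,0,0,0,1],[0,0,0,0,0,0,1],[0,0,0,0,0,0,1],[0,0,0,0,0,0,1],[0,0,0,0,0,0,1]]'
python3 - <<'E'
from h import *
state();a=snapshot("scene")
im=a["img"].astype(int)
u=np.array([.366,.931]);n=np.array([-.931,.366])*.010;c=np.array([.5775,.0095])
for z in (.114,.119,.124): print(z,[proj(a,np.r_[c+s*.07*u+n,z]) for s in (1,0,-1)])
for col in (275,285): print(col,[(r,int(im[r,col].min())) for r in range(190,226)])
b=cv2.imread("pics/a7.png").astype(int);d=np.abs(im-b).max(2);print("tub lower diff",(d[225:246,250:312]>40).sum(),"flap diff",(d[118:145,303:345]>40).sum())
E
```

```text
time: 13.98
position: [0.578, 0.0101, 0.1935]
time: 14.4
position: [0.579, 0.0114, 0.1959]
tool_rot: [[0.931, -0.364, 0.001], [-0.364, -0.931, -0.0], [0.001, -0.0, -1.0]]
contact_force: [-0.9, 0.1, -0.9]
grip_width: 0.0427
grip_force: 61.5
time: 14.82
position: [0.5787, 0.0114, 0.1953]
tool_rot: [[0.931, -0.364, -0.0], [-0.364, -0.931, -0.0], [-0.0, 0.0, -1.0]]
contact_force: [-0.7, -0.6, -2.4]
grip_width: 0.0426
grip_force: 61.5
14.8167 [0.5787 0.0114 0.1953] [  22.5   17.8  -34.    92.3   10.3   73.  -124.6]
[[ 0.9313 -0.3642 -0.0001]
 [-0.3642 -0.9313 -0.0001]
 [-0.      0.0001 -1.    ]]
[-0.7047 -0.5659 -2.4044] 0.04257883371026301 61.499741077423096
0.114 [array([261.4072, 212.8288]), array([281.5084, 204.6131]), array([300.6526, 196.7885])]
0.119 [array([261.3536, 211.3941]), array([281.4983, 203.1961]), array([300.682 , 195.3893])]
0.124 [array([261.2997, 209.9531]), array([281.4883, 201.7732]), array([300.7116, 193.9843])]
275 [(190, 110), (191, 111), (192, 112), (193, 110), (194, 114), (195, 111), (196, 115), (197, 120), (198, 122), (199, 120), (200, 123), (201, 125), (202, 135), (203, 145), (204, 155), (205, 140), (206, 142), (207, 144), (208, 143), (209, 146), (210, 145), (211, 148), (212, 148), (213, 146), (214, 147), (215, 146), (216, 148), (217, 149), (218, 152), (219, 152), (220, 154), (221, 156), (222, 159), (223, 165), (224, 160), (225, 157)]
285 [(190, 108), (191, 109), (192, 112), (193, 114), (194, 110), (195, 111), (196, 113), (197, 110), (198, 116), (199, 139), (200, 160), (201, 133), (202, 114), (203, 151), (204, 151), (205, 149), (206, 149), (207, 148), (208, 147), (209, 148), (210, 149), (211, 152), (212, 152), (213, 154), (214, 153), (215, 156), (216, 159), (217, 159), (218, 160), (219, 164), (220, 162), (221, 162), (222, 170), (223, 203), (224, 225), (225, 129)]
tub lower diff 0 flap diff 0
```

The lower edge is at z ≈ 0.120, the tub and flap are unmoved, and the arm is still, so I hand it in.

```bash
python3 -c "
from workcell import *
print(hand_in())"
```

```text
the job is handed in; nothing more can be done
None
```

I handed the job in at about 15 s: the flap stands open, and the cassette is held upright and still, centred lengthwise over the tub, its lower edge about 2 cm above the rim. Camera checks showed the tub and flap unmoved during the final lowering.

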